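# Release one large speculum from the ear speculum dispenser

### The job

Get one large ear speculum ready: with the fingertips, gently press down the chrome lever of the dispenser unit that holds the widest specula (the one with the widest clear tube) until a speculum drops out, then let the lever spring back up and draw the hand away. Leave the speculum lying untouched in the tray below the lever, and leave the other two levers and everything else on the shelf alone.

Things in the scene. Friction and masses are not known exactly. Their poses are not given: they have to be found in the camera images.
- bank: steel plinth plate 210 x 262 x 8 mm on the tiled shelf that carries the three dispenser units side by side at 80 mm spacing, in any order; origin on the shelf under the middle of the row; its -x is the front (trays and levers). It stands fast
- unit_small: dispenser unit with the NARROWEST specula: steel box 76 wide, 145 mm high, x -45 (front) to +55 mm; on it a clear upright tube 21 mm across, 150 mm tall, axis at x = -12 mm, with a stack of black specula (14 mm rims). Open tray (20 mm walls) in front, x -45 to -130 mm. Origin on the plinth under the box, 8 mm above the shelf; y across. All three face the same way. It stands fast
- pad_small (a point): centre of the top face of the flat square pad (30 x 30 mm) at the end of that unit's chrome lever, 110 mm in front of the unit's origin and 127 mm above the shelf at rest. It moves with the lever, whose pivot (along the unit's y) lies 65 mm behind it and 4 mm lower: fully pressed it has sunk 32 mm and come back 6 mm
- lever_small (a joint): that unit's lever, rad: 0 at rest (level), grows as the pad is pressed down, stop at 0.50. A spring asks 3 N at the pad at first, 5 N at the stop, and lifts the lever when let go. It draws back a shutter in the box: past about 0.28 (pad sunk 18 mm) one speculum falls and within a second slides into the tray
- speculum_small: the next speculum to drop from that unit, a black funnel 34 mm long with a 14 mm rim, 10 g; hidden in the box on the shutter until released (origin: centre of the rim's face)
- unit_medium: dispenser unit with the MIDDLE-sized specula: steel box 76 wide, 145 mm high, x -45 (front) to +55 mm; on it a clear upright tube 27 mm across, 150 mm tall, axis at x = -12 mm, with a stack of black specula (20 mm rims). Open tray (20 mm walls) in front, x -45 to -130 mm. Origin on the plinth under the box, 8 mm above the shelf; y across. All three face the same way. It stands fast
- pad_medium (a point): centre of the top face of the flat square pad (30 x 30 mm) at the end of that unit's chrome lever, 110 mm in front of the unit's origin and 127 mm above the shelf at rest. It moves with the lever, whose pivot (along the unit's y) lies 65 mm behind it and 4 mm lower: fully pressed it has sunk 32 mm and come back 6 mm
- lever_medium (a joint): that unit's lever, rad: 0 at rest (level), grows as the pad is pressed down, stop at 0.50. A spring asks 3 N at the pad at first, 5 N at the stop, and lifts the lever when let go. It draws back a shutter in the box: past about 0.28 (pad sunk 18 mm) one speculum falls and within a second slides into the tray
- speculum_medium: the next speculum to drop from that unit, a black funnel 35 mm long with a 20 mm rim, 10 g; hidden in the box on the shutter until released (origin: centre of the rim's face)
- unit_large: dispenser unit with the WIDEST specula: steel box 76 wide, 145 mm high, x -45 (front) to +55 mm; on it a clear upright tube 33 mm across, 150 mm tall, axis at x = -12 mm, with a stack of black specula (26 mm rims). Open tray (20 mm walls) in front, x -45 to -130 mm. Origin on the plinth under the box, 8 mm above the shelf; y across. All three face the same way. It stands fast
- pad_large (a point): centre of the top face of the flat square pad (30 x 30 mm) at the end of that unit's chrome lever, 110 mm in front of the unit's origin and 127 mm above the shelf at rest. It moves with the lever, whose pivot (along the unit's y) lies 65 mm behind it and 4 mm lower: fully pressed it has sunk 32 mm and come back 6 mm
- lever_large (a joint): that unit's lever, rad: 0 at rest (level), grows as the pad is pressed down, stop at 0.50. A spring asks 3 N at the pad at first, 5 N at the stop, and lifts the lever when let go. It draws back a shutter in the box: past about 0.28 (pad sunk 18 mm) one speculum falls and within a second slides into the tray
- speculum_large: the next speculum to drop from that unit, a black funnel 36 mm long with a 26 mm rim, 10 g; hidden in the box on the shutter until released (origin: centre of the rim's face)
- tray_large (a point): middle of the inner floor of the catch tray of the unit with the widest specula, 11 mm above the shelf, straight below the lever; inner size 94 mm along the unit's x (from 42 mm ahead of this point, towards the robot, to the foot of the chute 45 mm behind it), 70 mm along y
- otoscope_head: matte silver otoscope head lying on its side, about 70 x 62 x 35 mm; origin under its middle, on the shelf. Loose; leave it alone
- timer: round red plastic timer, 68 mm across, 40 mm high; origin at the centre of its underside. Loose; leave it alone
- jar: glass jar with steel lid, 76 mm across, 95 mm high; origin at the centre of its underside. Loose; leave it alone
- dropper_bottle: small amber bottle, 34 mm across, 85 mm high; origin at the centre of its underside. Loose; leave it alone
- magnifier: round glass magnifier lying flat, lens 78 mm across, black handle 100 mm along its -x, 13 mm high; origin under the lens. Loose; leave it alone
- ear_forceps: thin steel ear forceps lying flat, about 190 mm along its x, 75 mm wide over the finger rings, 6 mm high; origin under its pivot. Loose; leave it alone
- tuning_fork: bare metal tuning fork lying flat, about 170 mm along its x, 40 mm wide, 16 mm high; origin under its middle. Loose; leave it alone

How it is judged:
By the outcome, as a careful person would: the job done as asked, in the order asked, and still so for the second after the job is handed in, with the robot touching nothing.
It also fails if it takes over 35 s, if anything falls off the work surface, if the arm or the gripper's body presses on something with over 40 N, if the wrist force passes 120 N, or if a joint passes its speed limit or range.

### The arm

A 7-joint arm with a two-finger parallel gripper is mounted at the origin on the work surface. World frame = base frame: x ahead of the robot, y to its left, z up, the work surface at z = 0. Lengths are in m, angles in rad, forces in N, time in s.
With the tool pointing down it reaches from about 0.35 to 0.9 m from the base axis. Payload 19.9 kg.
Tool frame: the origin (TCP) lies between the finger pads; the fingertips stand 19 mm ahead of it and the grasp point (between the pads) is the TCP; z points along the fingers, y is the direction in which the jaws open and shut (so a half turn about z gives the same grasp; the last joint's range is limited). The gripper opens to 94 mm and grips with 3 to 60 N. Pads are 16 mm wide; open, the fingers measure 119 mm over their backs; the gripper's body (75 mm by 177 mm) begins 78 mm behind the grasp point.
Start: joints at [-1.192, 0.417, -0.01, 1.614, 0.005, 1.111, -0.053], TCP at [0.255, 0.57, 0.224] pointing down, gripper open.
Joint ranges: [-2.81, 2.81], [-0.39, 2.02], [-1.27, 1.25], [0.06, 2.57], [-1.19, 4.33], [0.19, 2], [-2.82, 2.82]. Speed limits (rad/s): [1.89, 1.89, 2.39, 2.39, 3.01, 3.01, 3.01].

### API

Orientations are given as a 3x3 rotation matrix whose columns are the frame's x, y, z axes.
In Python, from rig import robot gives the robot as it stands. Calls block until the motion is done:
- robot.move_ptp(position, orientation): joint-space move of the TCP to a pose.
- robot.move_linear(position, velocity=0.15, frame=None, threshold=None): straight line of the TCP; frame=None keeps the orientation; velocity is the mean speed in m/s. With threshold (N) it stops when the force on the tool has changed by that much, and returns True; else False.
- robot.goto_joints(angles): joint-space move.
- robot.gripper_to(opening): finger opening in m; the grip force is fixed at half the most; returns when the fingers have stopped.
- robot.pause(seconds).
- robot.ik(position, orientation): joint angles nearest the present ones, or None.
- robot.get_state(): the state.
- robot.grab_frame(name): name is "scene" or "side" or "wrist"; returns the picture (400x640x3 uint8, red, green, blue); there is no depth.
- robot.camera_info(name): a dict with "fx", "fy", "cx", "cy" (pixels), "rvec" (rotation vector, rad) and "tvec" (3), from world to camera coordinates, as OpenCV has them. Camera axes: x right, y down, z forward; pixel columns grow to the right and rows downward; lengths in m; the calibration is good to about 2 mm. A picture is of the moment at which its call begins: read the wrist's pose just before it. camera_info takes no time and is no camera call; for the wrist camera it gives the pose at the moment of the call.
A pose or a line that the arm cannot do raises robot.PlanningError and nothing moves.
- robot.sign_off(): hands the job in, once; it reports no verdict.
The state is a dict: "time": time; "qpos": joint angles; "joint_vel": joint speeds; "effort": joint torques, N m; "ee_pos": TCP position; "tool_rot": TCP orientation; "force": force on the tool from outside, world axes, zero at the start; "moment": the same for the moment, N m; "opening": finger opening in m.
Only numpy, scipy, OpenCV 4.12 (cv2) and the standard library are available. Lean on these libraries where they do the work, as an engineer would, in place of code of your own. Each camera call takes 0.05 s, during which the arm holds its last target.

## Working session

There is one attempt and no reset: what is moved stays moved. The work goes in short steps, each a Python script; the robot and the scene stay as the last script left them, time stands still between calls to the robot, and variables do not carry over. Pictures are saved under pics/ and viewed, and the job is handed in when it is done.

```bash
mkdir -p pics
python3 - <<'E'
from rig import robot
import cv2
for n in ["scene","side","wrist"]:
    im=robot.grab_frame(n); cv2.imwrite(f"pics/{n}0.png",im[:,:,::-1])
    print(n,robot.camera_info(n))
s=robot.get_state();print(s["time"],s["ee_pos"],s["tool_rot"],s["force"],s["opening"])
E
```

```text
scene {'fx': 515.1916617767737, 'fy': 515.1916617767737, 'cx': 318.0543480638306, 'cy': 201.6143905570547, 'rvec': array([ 1.71974111,  2.15161596, -0.5745554 ]), 'tvec': array([ 0.07201645, -0.45050599,  1.64933079])}
side {'fx': 513.976171941342, 'fy': 513.976171941342, 'cx': 332.17126651835355, 'cy': 200.0702857127928, 'rvec': array([ 2.36710537, -0.38228796,  0.17939311]), 'tvec': array([-0.5479008 ,  0.22148301,  1.4385354 ])}
wrist {'fx': 318.34048914914723, 'fy': 318.34048914914723, 'cx': 323.1070522086518, 'cy': 199.35647424857348, 'rvec': array([-2.42855762, -1.57375414, -0.22489968]), 'tvec': array([-0.62431122, -0.03043054,  0.39181593])}
0.15 [0.25522148 0.57024472 0.22398528] [[-9.12773261e-01  4.08466533e-01 -2.58128417e-04]
 [ 4.08466599e-01  9.12772872e-01 -8.49230455e-04]
 [-1.11269603e-04 -8.80591688e-04 -9.99999606e-01]] [0.29985262 0.92450028 0.00881911] 0.0939463167818953
```

View pics/scene0.png

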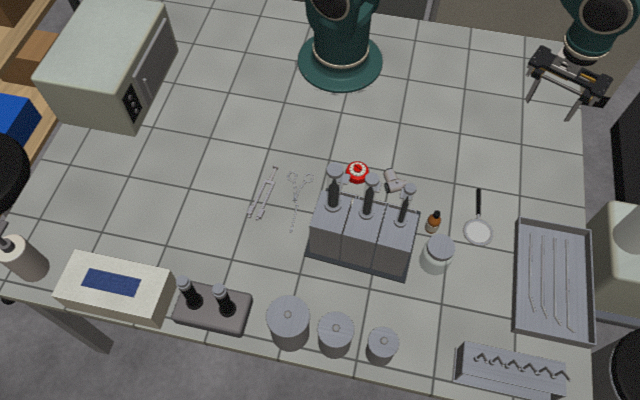

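View pics/side0.png

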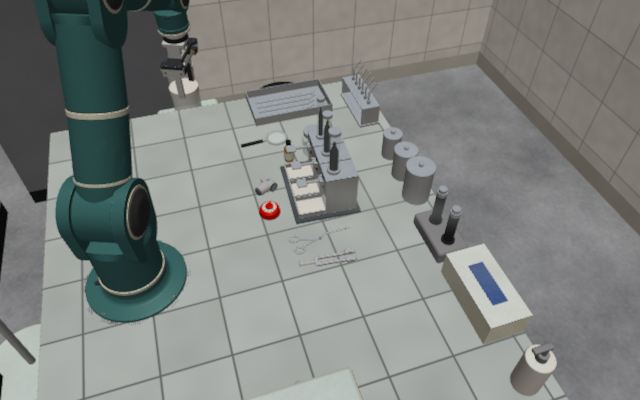

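View pics/wrist0.png

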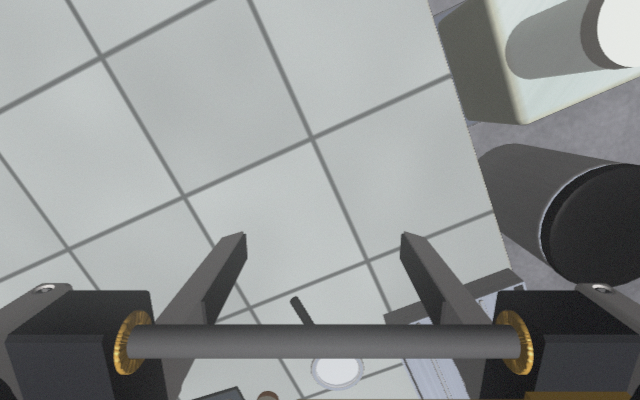

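Run:
```python
import cv2
a=cv2.imread("pics/scene0.png")[145:290,240:500]; cv2.imwrite("pics/sc.png",cv2.resize(a,None,fx=3,fy=3,interpolation=cv2.INTER_CUBIC))
a=cv2.imread("pics/side0.png")[90:225,230:380]; cv2.imwrite("pics/si.png",cv2.resize(a,None,fx=4,fy=4,interpolation=cv2.INTER_CUBIC))
```

```text
(no output)
```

View pics/sc.png

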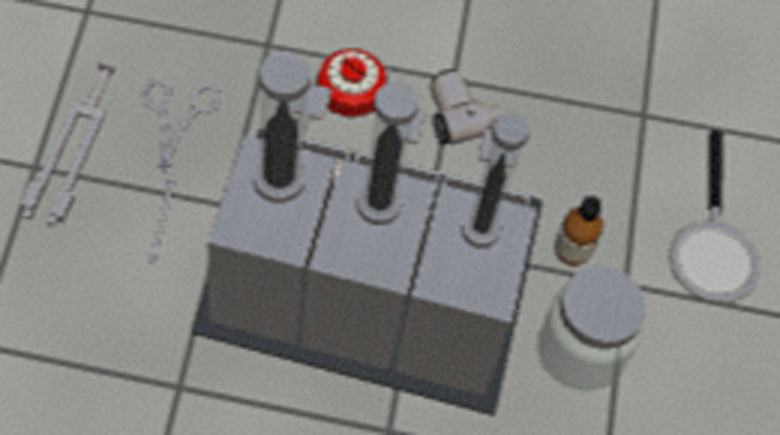

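View pics/si.png

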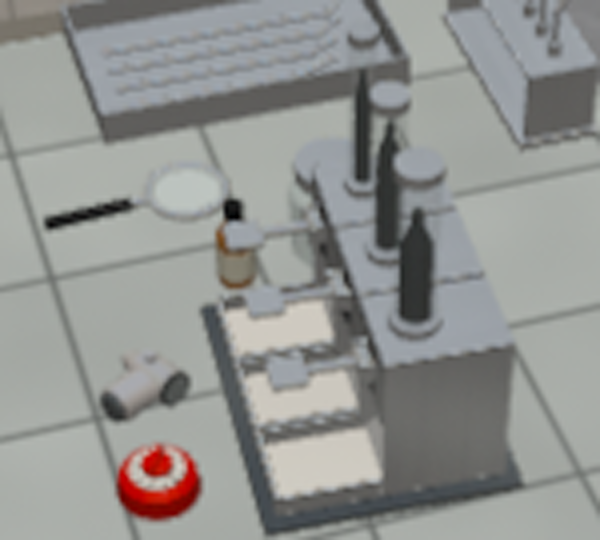

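```bash
cat > h.py <<'E'
import numpy as np, cv2
from rig import robot
def proj(n,P):
    c=robot.camera_info(n);K=np.array([[c['fx'],0,c['cx']],[0,c['fy'],c['cy']],[0,0,1]])
    return cv2.projectPoints(np.array(P,float).reshape(-1,3),c['rvec'],c['tvec'],K,None)[0][:,0]
def W(p,L):
    L=np.atleast_2d(L);c,s=np.cos(p[2]),np.sin(p[2])
    return np.c_[p[0]+c*L[:,0]-s*L[:,1],p[1]+s*L[:,0]+c*L[:,1],L[:,2]]
E
python3 - <<'E'
from h import *
from scipy.optimize import least_squares
z=.153
A=[[.055,-.118,z],[.055,.118,z],[-.045,-.118,z],[-.045,.118,z]]
a=np.array([[310,226],[411,252.3],[322.3,189.3],[420,212.3]])
B=[[.055,-.118,z],[-.045,-.118,z],[-.045,.118,z],[-.110,-.08,.127],[-.110,0,.127],[-.110,.08,.127]]
b=np.array([[358.3,175.8],[326.2,178.2],[308.8,131.3],[302,182.3],[296.3,165],[290.5,148.7]])
f=lambda p:np.r_[(proj("scene",W(p,A))-a).ravel(),(proj("side",W(p,B))-b).ravel()]
r=least_squares(f,[.65,0,0],loss='soft_l1');p=r.x
print(p,np.degrees(p[2]));print(f(p).reshape(-1,2).round(1))
np.save("p.npy",p)
L=[]
for y in(-.08,0,.08):
  L+=[[-.11+dx,y+dy,.127] for dx,dy in((-.015,-.015),(.015,-.015),(.015,.015),(-.015,.015))]
  L+=[[-.012,y,.153]]
L+=A
print(W(p,[[-.11,-.08,.127],[-.012,-.08,.3]]))
for n,(x0,y0,x1,y1) in dict(scene=(240,145,500,290),side=(230,90,380,225)).items():
    k=4 if n=="side" else 3
    im=cv2.resize(cv2.imread(f"pics/{n}0.png")[y0:y1,x0:x1],None,fx=k,fy=k,interpolation=cv2.INTER_CUBIC)
    for q in proj(n,W(p,L)): cv2.circle(im,(int((q[0]+.5-x0)*k),int((q[1]+.5-y0)*k)),3,(0,255,0),1)
    cv2.imwrite(f"pics/{n}_ov.png",im)
E
```

```text
[ 0.62969019  0.17917441 -0.05837438] -3.344605393426089
[[-0.5  0.1]
 [ 0.2 -0. ]
 [-0.8  0.9]
 [-0.7  2.1]
 [ 0.2 -0.7]
 [-0.3  2.7]
 [-1.9 -0.4]
 [-0.6 -0.1]
 [-0.8 -0.6]
 [-0.5 -0.9]]
[[0.51521025 0.10572821 0.127     ]
 [0.61304333 0.10001077 0.3       ]]
```

View pics/scene_ov.png

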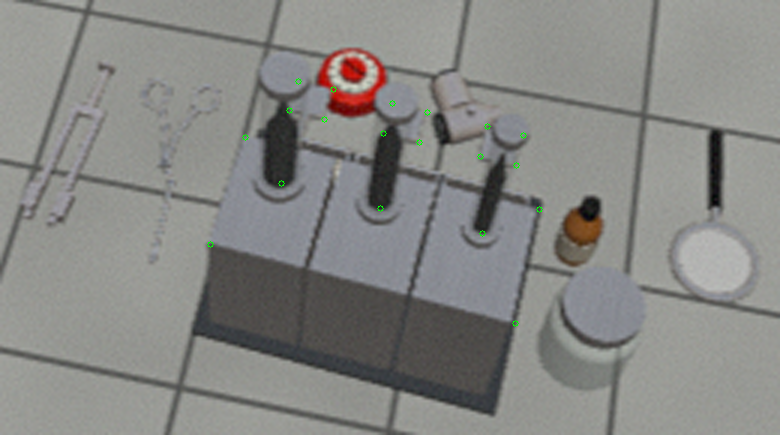

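View pics/side_ov.png

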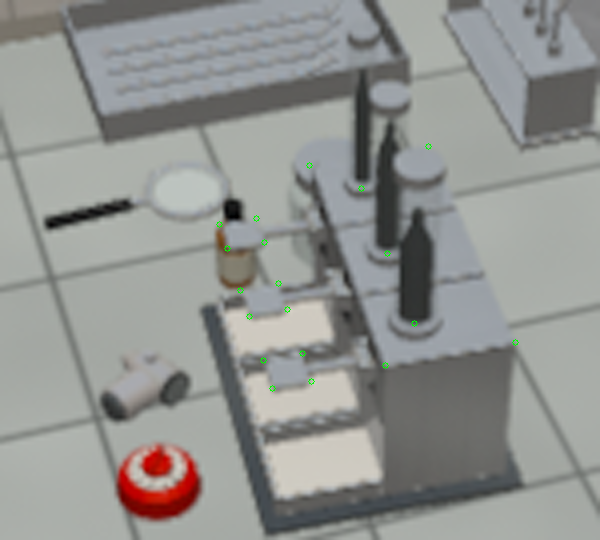

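Run:
```python
from h import *
p=np.load("p.npy");c,s=np.cos(p[2]),np.sin(p[2])
ci=robot.camera_info("wrist");Rc=cv2.Rodrigues(ci['rvec'])[0];st=robot.get_state()
print("cam in tool",st['tool_rot'].T@(-Rc.T@ci['tvec']-st['ee_pos']))
R=np.array([[-c,-s,0],[-s,c,0],[0,0,-1.]])
t=W(p,[-.111,-.08,.127])[0]
robot.gripper_to(0.0)
robot.move_linear([.255,.57,.42],velocity=.2)
robot.move_ptp([t[0]-.03,t[1],.36],R)
st=robot.get_state();print(st['time'],st['ee_pos'],st['opening'],st['force'])
im=robot.grab_frame("wrist");cv2.imwrite("pics/w1.png",im[:,:,::-1])
L=[]
for y in(-.08,0):
  L+=[[-.11+dx,y+dy,.127] for dx,dy in((-.015,-.015),(.015,-.015),(.015,.015),(-.015,.015))]
im=im[:,:,::-1].copy()
for q in proj("wrist",W(p,L)): print(q.round()); cv2.circle(im,(int(q[0]),int(q[1])),3,(0,255,0),1)
cv2.imwrite("pics/w1o.png",im)
```

```text
cam in tool [ 0.08077745 -0.00036972 -0.16028413]
4.575 [0.48419898 0.10665296 0.35999023] 0.0004855885530985631 [-0.32145653  0.28896165 -0.6961266 ]
[313. 186.]
[313. 208.]
[336. 208.]
[336. 186.]
[375. 186.]
[374. 208.]
[398. 208.]
[399. 186.]
```

View pics/w1o.png

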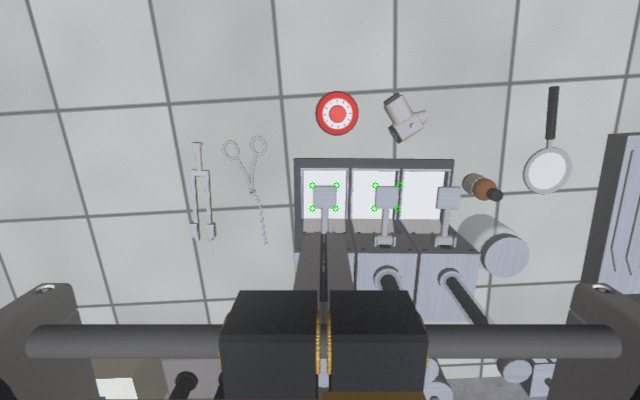

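The wrist view shows the leftmost pad at columns 313–336, rows 186–208, exactly on the projection. The three trays are empty. I'll press next.

Run:
```python
from h import *
p=np.load("p.npy")
t=W(p,[-.112,-.08,.127])[0]
robot.move_linear([t[0],t[1],.19],velocity=.12)
h=robot.move_linear([t[0],t[1],.140],velocity=.02,threshold=1.5)
s=robot.get_state();z0=s['ee_pos'][2];print("contact",h,z0-.019,s['force'],s['time'])
robot.pause(.1)
h=robot.move_linear([t[0],t[1],.146-.0255],velocity=.03)
s=robot.get_state();print(s['ee_pos'][2]-.019,s['force'],s['time'])
robot.pause(.6)
im=robot.grab_frame("side");cv2.imwrite("pics/s2.png",cv2.resize(im[90:225,230:380,::-1],None,fx=4,fy=4,interpolation=cv2.INTER_CUBIC))
im=robot.grab_frame("wrist");cv2.imwrite("pics/w2.png",im[:,:,::-1])
s=robot.get_state();print(s['ee_pos'],s['force'],s['time'])
```

```text
contact True 0.12656473279869013 [1.06820488 0.42129355 3.12857764] 8.1417
0.10141882372719019 [-0.08957431  0.15264449  5.06733611] 9.225
[0.51316264 0.10585072 0.12048004] [-1.20628787 -0.39324768  4.13511552] 9.925
```

View pics/s2.png

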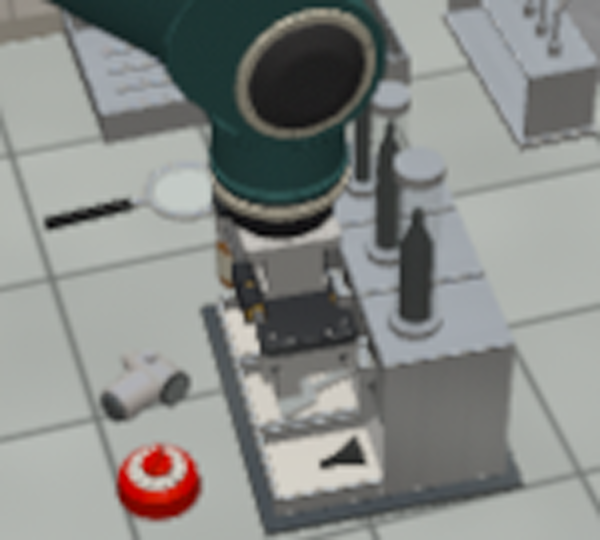

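View pics/w2.png

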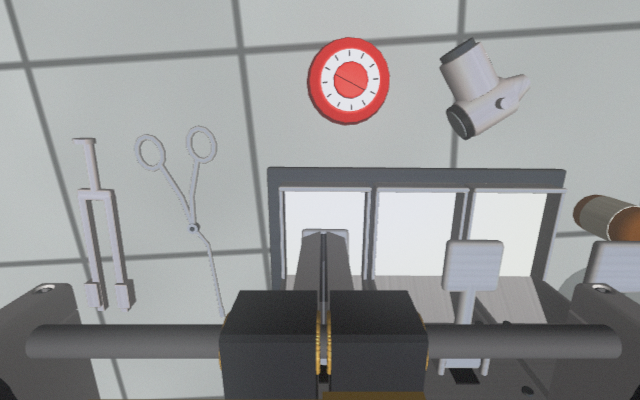

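The side view shows one black speculum lying in the large unit's tray at about crop pixel (345,453). I'll release the lever slowly and draw the hand up and back.

Run:
```python
from h import *
p=np.load("p.npy")
t=W(p,[-.112,-.08,.127])[0]
robot.move_linear([t[0],t[1],.16],velocity=.05)
robot.move_linear([t[0],t[1],.30],velocity=.15)
b=W(p,[-.16,-.08,.127])[0]
robot.move_linear([b[0],b[1],.40],velocity=.15)
robot.pause(.5)
for n in("side","wrist"):
    im=robot.grab_frame(n)[:,:,::-1]
    if n=="side": im=cv2.resize(im[90:225,230:380],None,fx=4,fy=4,interpolation=cv2.INTER_CUBIC)
    else: im=cv2.resize(im[100:300,250:520],None,fx=2.5,fy=2.5,interpolation=cv2.INTER_CUBIC)
    cv2.imwrite(f"pics/{n}3.png",im)
s=robot.get_state();print(s['ee_pos'],s['force'],s['time'])
```

```text
[0.46531163 0.1086216  0.39999412] [-0.1222839   0.80991715  0.6415846 ] 13.4417
```

View pics/side3.png

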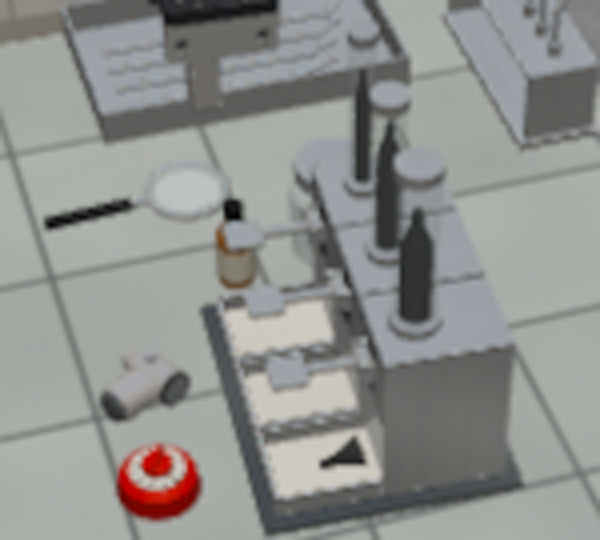

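View pics/wrist3.png

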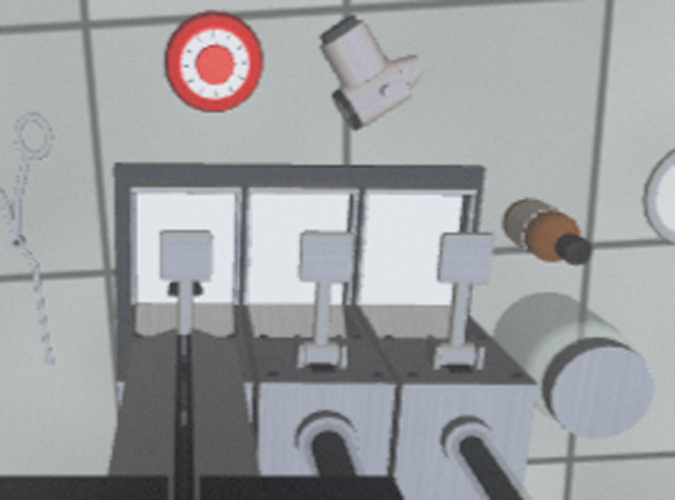

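The lever is back at rest, level with its neighbours. One speculum lies in the large tray, with its rim showing at (185,288) in the wrist crop. Nothing else has moved.

```bash
python3 -c "
from rig import robot
robot.sign_off()"
```

```text
the job is handed in; nothing more can be done
```

One large speculum is lying in the tray under the lever of the unit with the widest tube, and I have handed the job in.

- **Press:** With the fingers closed, I touched the pad at 126.6 mm and pressed it down about 25 mm. The highest force I read was about 5 N. One speculum dropped into the tray.
- **Release:** I let the lever up slowly and drew the hand up and back, about 0.4 m above the shelf. The work took about 13.4 s on the robot's clock.
- **Last checks:** The side and wrist pictures show the lever back at rest, level with the other two, and one speculum in the large tray. The other two trays are empty and the other levers are at rest. The objects that can be seen look unmoved. The tuning fork was out of the last crops, but the arm did not go near it. No check failed or disagreed.

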